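# Scan the batch ticket, then hold the roaster's flap dial on its third click

### The job

Take the orange hand scanner out of its grey dock, aim its lens square-on at the bars of the sloping batch ticket from about 10 cm away and hold it steady there for about two seconds, then stand it back upright in the dock and let go of it. Then grip the grey dial on the black roaster console and turn it clockwise, against its return spring, to the third click (the red mark) without ever going on towards the fourth. Finish while still holding the dial there, because it springs back if released; leave the other things on the bench where they are.

Things in the scene. Friction and masses are not known exactly. Their poses are not given: they have to be found in the camera images.
- scanner: hand scanner standing lens down in the dock, 160 g, total height 135 mm: black head 54 (x) x 50 (y) x 44 mm high at the bottom, above it an orange handle 40 (x) x 34 (y) mm from 43 to 135 mm. Origin: the lens, centre of the underside; z points up the handle, the scanner looks along its own -z
- scanner_grip (a point): point on the handle's axis 90 mm above the lens, axes as the scanner: good place to grip the handle across its y (34 mm wide)
- scanner_spot (a point): point 100 mm in front of the lens on the line of sight (below it while docked): bring this onto the middle of the ticket
- dock: grey dock, an open tray fixed to the bench, outside 72 (x) x 68 (y) x 18 mm high, walls and floor 4 mm, so inside 64 x 60 mm, on a 100 x 90 mm rubber foot 3 mm thick; origin under its centre
- dock_in (a point): centre of the dock's inner floor, 4 mm above the bench, axes as the dock (the scanner's y stands along the dock's y, within a few degrees)
- ticket_stand: aluminium stand, fixed, 110 (x) x 120 (y) mm foot, up to 49 mm high, origin under its centre; its sloping plate rises towards its +x
- ticket: batch ticket, white card 70 (x) x 90 (y) mm with black bars, fixed on the sloping plate; origin at the middle of the bars on the card's face, about 31 mm above the bench; its z is the card's outward normal, tilted 0.35 rad (20 degrees) from vertical towards the stand's -x (towards the robot)
- console: black roaster control console, fixed, 200 (x) x 220 (y) x 70 mm high, origin under its centre; the dial stands on its top 35 mm to -x of the centre; six small coloured buttons (8 mm high at most, they do nothing) in a row 60 mm to +x of the centre
- flap_dial_grip (a point): on the dial's vertical axis, 109 mm above the bench, the height to grip; x and y turn with the dial. The dial is a 54 mm grey disc with an upright grip bar 48 (its x) x 16 (its y) mm, reaching from 74 to 126 mm above the bench; grip the bar across its y. A white line on top of the bar points along its -x to the stop marks: at rest it points to the console's -x side
- flap_dial (a joint): turn of the dial, rad: 0 at rest against its end stop, growing clockwise seen from above. Clicks every 0.419 (24 degrees): stops at 0.419, 0.838, third 1.257 (red mark), 1.676, end 2.094. A spring drives it back to 0 (0.05 N m at rest, 0.075 at the third stop); each click adds a ripple of 0.035 N m: stiffer just past a stop, easier just before the next. It stays on no stop by itself
- cup: open aluminium sample cup, 66 mm wide, 55 mm high, loose; leave it alone; origin as built under its centre
- mug: white mug, 76 mm wide, 85 mm high, loose; leave it alone; origin as built under its centre
- tin: steel tin with red label, 72 mm wide, 110 mm high, loose; leave it alone; origin as built under its centre
- brush: red-handled brush lying down, 200 mm long, loose; leave it alone; origin as built under its centre
- carton: cardboard carton 80 x 100 x 70 mm, loose; leave it alone; origin as built under its centre
- tape: yellow tape ring lying flat, 90 mm wide, 24 mm high, loose; leave it alone; origin as built under its centre
- screwdriver: blue-handled screwdriver lying down, 200 mm long, loose; leave it alone; origin as built under its centre

How it is judged:
By the outcome, as a careful person would: the job done as asked, in the order asked, and still so for the second after the job is handed in, while the arm keeps its last pose, push and grip.
It also fails if it takes over 64 s, if anything falls off the work surface, if the arm or the gripper's body presses on something with over 40 N, if the wrist force passes 120 N, or if a joint passes its speed limit or range.

### The arm

A 6-joint arm with a two-finger parallel gripper is mounted at the origin on the work surface. World frame = base frame: x ahead of the robot, y to its left, z up, the work surface at z = 0. Lengths are in m, angles in rad, forces in N, time in s.
With the tool pointing down it reaches from about 0.375 to 0.9 m from the base axis. Payload 3.1 kg.
Tool frame: the origin (TCP) lies between the finger pads; the fingertips stand 19 mm ahead of it and the grasp point (between the pads) is the TCP; z points along the fingers, y is the direction in which the jaws open and shut (so a half turn about z gives the same grasp; the last joint's range is limited). The gripper opens to 87 mm and grips with 3 to 60 N. Pads are 19 mm wide; open, the fingers measure 117 mm over their backs; the gripper's body (75 mm by 190 mm) begins 51 mm behind the grasp point.
Start: joints at [1.141, 0.527, 1.433, -0, 1.181, -0.178], TCP at [0.156, 0.605, 0.242] pointing down, gripper open.
Joint ranges: [-3.08, 3.08], [-0.75, 2.2], [0.22, 2.44], [-1.43, 4.57], [0, 2.65], [-2.85, 2.85]. Speed limits (rad/s): [2.79, 2.79, 3.14, 3.14, 3.14, 3.14].

### API

Orientations are given as a unit quaternion [x, y, z, w].
In Python, from rig import robot gives the robot as it stands.
- The arm moves only by the tool apply_moves, never from a script. Its argument "series" is a list of rows, each a list of 7 numbers: the shift along the tool's x, y, z in cm, then the turn, a rotation vector about the tool's x, y, z in degrees, then the opening, from 0 (shut) to 1 (fully open). In form: [[dx, dy, dz, rx, ry, rz, grip], ...]. A call has 1 to 5 rows; each row is the pose to reach, as a shift and turn from the pose commanded when the call began, along the tool's axes at that moment; what a row does not reach only later rows make up. A row lasts 1/12 s, in which the tool goes at most 41.7 mm and 7.16 degrees, less where a joint would pass 70% of its speed; a pose out of reach is approached as far as the arm can. A call with a gripper value outside its range is refused whole. The fingers move at their own pace and stop on an object; "newtons" is the grip in N (left out, the last holds). Time passes only in rows, so rows that repeat a pose let the fingers close. It gives the time, the measured TCP pose, the force and the opening at its end, in the units of the state.
- robot.get_obs(): the state, without advancing time (a new reading comes with each control period).
- robot.camera(name): name is "scene" or "top" or "wrist"; returns the picture (384x512x3 uint8, red, green, blue); there is no depth.
- robot.camera_params(name): a dict with "mtx" (3x3 intrinsics, pixels), "D" ([k1, k2, p1, p2, k3] as OpenCV has them; the pictures are not rectified), "origin" and "rotation" of the camera in the world. Camera axes: x right, y down, z forward; pixel columns grow to the right and rows downward; lengths in m; the calibration is good to about 2 mm. A picture is of the moment at which its call begins: read the wrist's pose just before it. camera_params takes no time and is no camera call; for the wrist camera it gives the pose at the moment of the call.
- robot.hand_in(): hands the job in, once; it reports no verdict.
The state is a dict: "time": time; "q": joint angles; "joint_velocities": joint speeds; "joint_torque": joint torques, N m; "position": TCP position; "tool_rot": TCP orientation; "ft_force": force on the tool from outside, world axes, zero at the start; "moment": the same for the moment, N m; "grip_width": finger opening in m.
Only numpy, scipy, OpenCV 4.12 (cv2) and the standard library are available. Lean on these libraries where they do the work, as an engineer would, in place of code of your own. Each camera call takes 0.05 s, during which the arm holds its last target. There are 200 camera calls.

## Working session

There is one attempt and no reset: what is moved stays moved. The work goes in short steps, Python scripts to look and compute and a tool call to move; the robot and the scene stay as the last step left them, time stands still between calls to the robot, and variables do not carry over. Pictures are saved under pics/ and viewed, about 8 in all and at most 12, crops included, and the job is handed in when it is done.

Besides the shell and the picture viewer there is one more tool, called after "Request:" by a JSON object that holds its "name" and its "arguments". apply_moves: Moves the arm, as the interface text tells. Its arguments: {"type":"object","properties":{"series":{"type":"array"},"newtons":{"type":"number"}},"required":["series"]}

```bash
mkdir -p pics; ls
python3 - <<'E'
from rig import robot
import cv2,numpy as np
for n in ("scene","top"):
    im=robot.camera(n); cv2.imwrite(f"pics/{n}0.png",im[:,:,::-1])
    p=robot.camera_params(n); print(n,{k:np.round(v,4).tolist() for k,v in p.items()})
a=cv2.imread("pics/scene0.png");b=cv2.imread("pics/top0.png")
cv2.imwrite("pics/top0b.png",cv2.resize(b,(800,600),interpolation=cv2.INTER_CUBIC))
o=robot.get_obs();print(o)
E
```

```text
pics
scene {'mtx': [[380.3011, 0.0, 259.4331], [0.0, 380.3011, 185.0966], [0.0, 0.0, 1.0]], 'D': [-0.0461, 0.0, 0.0, 0.0, 0.0], 'origin': [1.5007, 0.3645, 1.1163], 'rotation': [0.5167, 0.772, -0.3067, -0.2073]}
top {'mtx': [[431.1999, 0.0, 256.6262], [0.0, 431.1999, 189.2105], [0.0, 0.0, 1.0]], 'D': [-0.0279, 0.0, 0.0, 0.0, 0.0], 'origin': [0.4605, -0.0142, 1.483], 'rotation': [-0.7011, 0.7119, -0.0251, 0.0317]}
{'time': 0.1, 'q': array([ 1.14052154e+00,  5.28367451e-01,  1.43375630e+00, -3.54561057e-05,
        1.18140092e+00, -1.78501562e-01]), 'joint_velocities': array([ 9.01463727e-04, -2.53408735e-03, -2.81299936e-03,  1.73555203e-04,
       -3.09359856e-05,  1.50003193e-03]), 'joint_torque': array([-4.92461368e-04, -4.40986741e+01, -1.77149498e+01,  6.34454540e-02,
        5.34638681e-02, -4.93855418e-05]), 'position': array([0.15542197, 0.60473175, 0.24067867]), 'tool_rot': array([ 1.25547625e-01,  9.92087123e-01, -9.26517251e-04, -2.73881861e-04]), 'ft_force': array([-0.00821904,  0.15724081,  0.0131632 ]), 'moment': array([-0.03167391, -0.04527057, -0.02906706]), 'grip_width': 0.08713745124834273}
```

View pics/top0b.png

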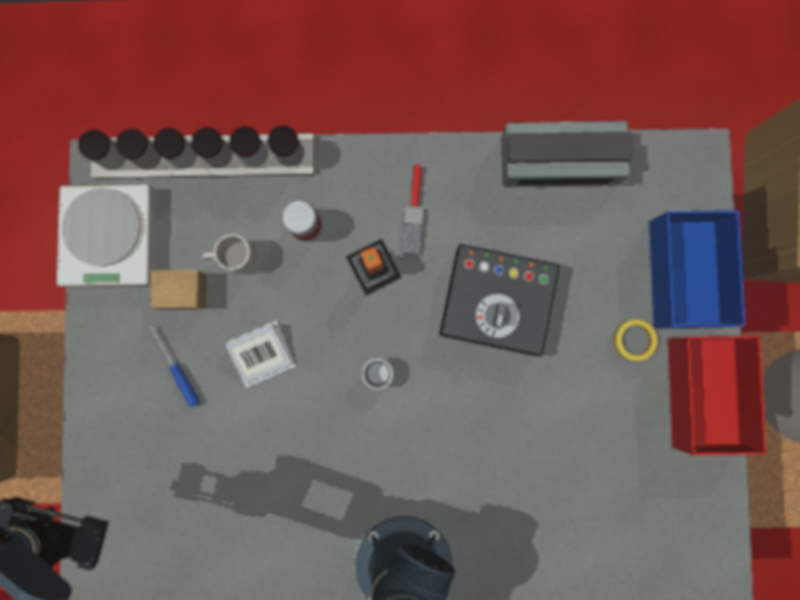

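View pics/scene0.png

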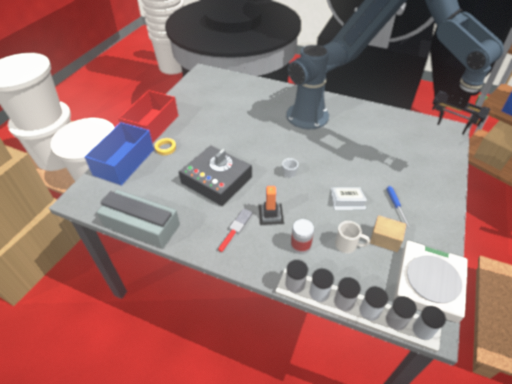

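The top view (800x600) shows the scanner and dock at about (374,264), ticket at (259,354), console at (502,300) with the dial at (498,315), and cup at (377,373). The scene view agrees, with the scanner upright.

```bash
cat > h.py <<'E'
from rig import robot
import cv2,numpy as np
from scipy.spatial.transform import Rotation as R
def cam(n,f=None):
    p=robot.camera_params(n); im=robot.camera(n)
    if f: cv2.imwrite(f"pics/{f}.png",im[:,:,::-1])
    return im,p
def rot(p):
    r=np.array(p["rotation"]); return R.from_matrix(r) if r.shape==(3,3) else R.from_quat(r)
def ray(p,uv):
    n=cv2.undistortPoints(np.array(uv,float).reshape(-1,1,2),np.array(p["mtx"]),np.array(p["D"])).reshape(-1,2)
    return rot(p).apply(np.c_[n,np.ones(len(n))])
def onplane(p,uv,pt,nrm=(0,0,1)):
    d=ray(p,uv);o=np.array(p["origin"]);nrm=np.array(nrm,float)
    return o+d*((np.array(pt)-o)@nrm/(d@nrm))[:,None]
def onz(p,uv,z): return onplane(p,uv,(0,0,z))
def proj(p,X):
    X=rot(p).inv().apply(np.atleast_2d(X)-np.array(p["origin"]))
    return cv2.projectPoints(X,np.zeros(3),np.zeros(3),np.array(p["mtx"]),np.array(p["D"]))[0].reshape(-1,2)
def blob(m,c,near=40):
    "largest contour whose centre lies near c"
    cs,_=cv2.findContours(m.astype(np.uint8),cv2.RETR_EXTERNAL,cv2.CHAIN_APPROX_NONE)
    cs=[k for k in cs if np.hypot(*(np.array(cv2.minAreaRect(k)[0])-c))<near]
    return max(cs,key=cv2.contourArea)
def tool():
    o=robot.get_obs(); return np.array(o["position"]),R.from_quat(o["tool_rot"])
def delta(pos,Rm,q=None):
    "cm and deg from present TCP pose to target"
    p,r=tool(); return np.round(r.inv().apply(np.array(pos)-p)*100,2),np.round(np.degrees((r.inv()*Rm).as_rotvec()),2)
E
python3 - <<'E'
from h import *
im,p=cam("top")
h=cv2.cvtColor(im,cv2.COLOR_RGB2HSV);H,S,V=cv2.split(h)
def show(n,m,c,z,near=30):
    k=blob(m,c,near); b=cv2.boxPoints(cv2.minAreaRect(k)); w=onz(p,b,z)
    e=w[1]-w[0];f=w[2]-w[1]
    print(n,'c',w.mean(0).round(4),'sides',np.linalg.norm(e).round(4),np.degrees(np.arctan2(e[1],e[0])).round(1),np.linalg.norm(f).round(4),np.degrees(np.arctan2(f[1],f[0])).round(1))
s=.64
show('orange',(H<15)&(S>150)&(V>120),(239,167),.135,15)
show('console',(V<75),(320,191),.07)
show('dock',(V<85),(239,170),.018)
show('ticket',(V>170)&(S<40),(166,226),.031)
show('cup',(V>150)&(S<50),(241,239),.055,15)
show('dial',(V>140)&(S<40),(318,202),.074)
for n,u,z in(('mug',(148,161),.085),('tin',(192,140),.11)):print(n,onz(p,u,z))
E
```

```text
orange c [0.647  0.0577 0.135 ] sides 0.0325 -64.1 0.0398 -154.3
console c [ 0.5623 -0.2087  0.07  ] sides 0.1978 -12.8 0.224 -102.7
dock c [0.6442 0.0573 0.018 ] sides 0.0921 -64.1 0.0957 -154.4
ticket c [0.4563 0.3081 0.031 ] sides 0.1071 -66.6 0.1034 -155.8
cup c [0.4133 0.0374 0.055 ] sides 0.0165 -90.8 0.0295 179.2
dial c [ 0.5301 -0.2005  0.074 ] sides 0.0838 -64.4 0.0875 -154.9
mug [[0.67166284 0.35341572 0.085     ]]
tin [[0.73395589 0.20433078 0.11      ]]
```

```bash
cat >> h.py <<'E'
def down(yyaw): # tool pointing down with its y axis at yaw (deg)
    a=np.radians(yyaw); y=np.array([np.cos(a),np.sin(a),0]);z=np.array([0,0,-1.]);return R.from_matrix(np.c_[np.cross(y,z),y,z])
def plan(pos,Rm,mm=40.,deg=7.,cur=None):
    p,r=cur or tool(); pos=np.array(pos); w=(r.inv()*Rm).as_rotvec(); 
    n=int(np.ceil(max(np.linalg.norm(pos-p)*1000/mm,np.degrees(np.linalg.norm(w))/deg))); k=0
    P=lambda s:(p+(pos-p)*s, r*R.from_rotvec(w*s))
    while k<n:
        e=min(k+5,n); a,b=P(k/n),P(e/n)
        print(e-k,'rows to',np.round(a[1].inv().apply(b[0]-a[0])*100,2),np.degrees((a[1].inv()*b[1]).as_rotvec()).round(2)); k=e
E
python3 - <<'E'
from h import *
p=robot.camera_params("wrist");t,r=tool()
print("cam in tool",r.inv().apply(np.array(p["origin"])-t),(r.inv()*rot(p)).as_matrix().round(3),p["mtx"])
T=[.40,.29,.27]
plan(T,down(-10)); print(); plan([.61,.04,.30],down(-64.3),cur=(np.array(T),down(-10)))
E
```

```text
cam in tool [ 0.06433006  0.000355   -0.14283441] [[ 0.001 -0.971 -0.24 ]
 [ 1.     0.002  0.   ]
 [ 0.    -0.24   0.971]] [[336.66457919   0.         253.49519912]
 [  0.         336.66457919 189.73999767]
 [  0.           0.           1.        ]]
5 rows to [-12.13  -9.38  -1.11] [-4.000e-02  2.000e-02  3.291e+01]
5 rows to [-15.28  -1.29  -1.12] [-4.000e-02  2.000e-02  3.291e+01]
3 rows to [-8.12  4.33 -0.67] [-2.000e-02  1.000e-02  1.975e+01]

5 rows to [-11.65  13.9   -1.67] [ 0.    0.   30.17]
4 rows to [-2.47 14.3  -1.33] [ 0.    0.   24.13]
```

Request:
{"name": "apply_moves", "arguments": {"series": [[-2.4,-1.9,-0.2,0,0,6.6,1],[-4.9,-3.8,-0.4,0,0,13.2,1],[-7.3,-5.6,-0.7,0,0,19.7,1],[-9.7,-7.5,-0.9,0,0,26.3,1],[-12.1,-9.4,-1.1,0,0,32.9,1]]}}

```text
time: 0.57
position: [0.2499, 0.4829, 0.2524]
tool_rot: [0.404, 0.915, -0.0, -0.0]
ft_force: [0.7, -0.2, 0.0]
grip_width: 0.0868
```

Request:
{"name": "apply_moves", "arguments": {"series": [[-3.1,-0.3,-0.2,0,0,6.6,1],[-6.1,-0.5,-0.4,0,0,13.2,1],[-9.2,-0.8,-0.7,0,0,19.7,1],[-12.2,-1,-0.9,0,0,26.3,1],[-15.3,-1.3,-1.1,0,0,32.9,1]]}}

```text
time: 0.98
position: [0.3442, 0.3616, 0.2636]
tool_rot: [0.646, 0.763, -0.0, -0.0]
ft_force: [0.9, 0.5, 0.0]
grip_width: 0.0871
```

Request:
{"name": "apply_moves", "arguments": {"series": [[-2.7,1.4,-0.2,0,0,6.6,1],[-5.4,2.9,-0.4,0,0,13.2,1],[-8.1,4.3,-0.7,0,0,19.8,1],[-8.1,4.3,-0.7,0,0,19.8,1],[-8.1,4.3,-0.7,0,0,19.8,1]]}}

```text
time: 1.4
position: [0.4006, 0.2892, 0.2705]
tool_rot: [0.767, 0.642, 0.0, -0.0]
ft_force: [-0.5, -0.4, 0.3]
grip_width: 0.087
```

Run:
```python
from h import *
im,p=cam("wrist","w_ticket"); t,r=tool(); print(t,r.as_matrix().round(3))
print(proj(p,[.4563,.3081,.031]))
```

```text
[0.39963638 0.28992475 0.27035093] [[ 0.175  0.985 -0.001]
 [ 0.985 -0.175  0.   ]
 [-0.    -0.001 -1.   ]]
[[298.18569293 140.40340015]]
```

View pics/w_ticket.png

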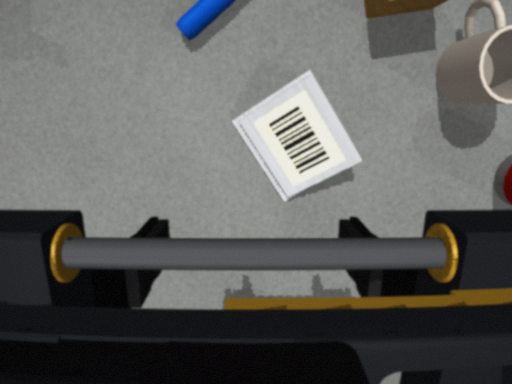

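The wrist view shows the cream card centred near (298,140), with bars over about (270–330, 107–173). The mug is at upper right and the screwdriver at upper left, both clear of it. I'll measure the card on its sloping plane.

Run:
```python
from h import *
im=cv2.imread("pics/w_ticket.png")[:,:,::-1].copy();p=robot.camera_params("wrist")
b=im.astype(int); 
k=blob((b.min(2)>150)&(b[...,0]-b[...,2]>8),(298,140),25); bars=(b.max(2)<110).astype(np.uint8)
m=np.zeros(b.shape[:2],np.uint8);cv2.drawContours(m,[cv2.convexHull(k)],-1,1,-1)
bars&=cv2.erode(m,np.ones((5,5)))
br=cv2.minAreaRect(np.argwhere(bars)[:,::-1].astype(np.float32)); cr=cv2.minAreaRect(k)
print(cr,br)
q=cv2.approxPolyDP(cv2.convexHull(k),8,True)[:,0]; print(q)
yaw=np.radians(24.2);z0=.031
for yd in (24.2,23.,25.5):
    y=np.radians(yd)
    n=np.array([-np.sin(.35)*np.cos(y),-np.sin(.35)*np.sin(y),np.cos(.35)])
    c=onz(p,[br[0]],z0)[0]
    w=onplane(p,q.astype(float),c,n); xs=np.array([np.cos(y)*np.cos(.35),np.sin(y)*np.cos(.35),np.sin(.35)]);ys=np.cross(n,xs)
    print('origin',c,'card corners local',(np.c_[(w-c)@xs,(w-c)@ys]*1000).round(1).tolist())
    w=onplane(p,cv2.boxPoints(br),c,n);print('bars local',(np.c_[(w-c)@xs,(w-c)@ys]*1000).round(1).tolist())
# stand outline, grey-white
im2,pt=cam("top");tq=cv2.imread("pics/top0.png")[:,:,::-1]
```

```text
((299.30255126953125, 140.1355438232422), (80.45319366455078, 60.60276412963867), 59.34933090209961) ((298.6470642089844, 140.41177368164062), (58.65251159667969, 32.24173355102539), 59.036251068115234)
[[307  94]
 [345 159]
 [294 185]
 [254 122]]
origin [0.45558902 0.30883404 0.031     ] card corners local [[35.5, 38.5], [33.4, -44.7], [-34.7, -43.8], [-32.6, 44.9]]
bars local [[-17.7, 33.6], [19.2, 32.5], [17.7, -33.3], [-20.7, -35.1]]
origin [0.45558902 0.30883404 0.031     ] card corners local [[34.7, 39.2], [34.3, -43.9], [-33.7, -44.4], [-33.6, 44.2]]
bars local [[-18.5, 33.2], [18.5, 32.8], [18.4, -32.9], [-19.9, -35.4]]
origin [0.45558902 0.30883404 0.031     ] card corners local [[36.4, 37.8], [32.3, -45.5], [-35.8, -43.2], [-31.5, 45.6]]
bars local [[-16.9, 34.0], [20.0, 32.1], [16.9, -33.8], [-21.5, -34.7]]
```

Request:
{"name": "apply_moves", "arguments": {"series": [[-2.3,2.8,-0.3,0,0,6,1],[-4.7,5.6,-0.7,0,0,12.1,1],[-7,8.3,-1,0,0,18.1,1],[-9.3,11.1,-1.3,0,0,24.1,1],[-11.7,13.9,-1.7,0,0,30.2,1]]}}

```text
time: 1.92
position: [0.516, 0.1513, 0.2873]
tool_rot: [0.907, 0.42, -0.0, -0.0]
ft_force: [1.2, -0.2, -0.0]
grip_width: 0.0868
```

Request:
{"name": "apply_moves", "arguments": {"series": [[-0.6,3.6,-0.3,0,0,6,1],[-1.2,7.2,-0.7,0,0,12.1,1],[-1.9,10.7,-1,0,0,18.1,1],[-2.5,14.3,-1.3,0,0,24.1,1],[-2.5,14.3,-1.3,0,0,24.1,1]]}}

```text
time: 2.33
position: [0.614, 0.0355, 0.3008]
tool_rot: [0.976, 0.22, 0.002, 0.002]
ft_force: [1.2, -0.1, 0.1]
grip_width: 0.0865
```

Run:
```python
from h import *
import time
im,p=cam("wrist","w_scan"); t,r=tool(); print(t,r.as_matrix().round(3))
print(proj(p,[[.647,.0577,.135],[.6442,.0573,.018]]))
```

```text
[0.61119636 0.0382313  0.30016253] [[ 0.902  0.432  0.001]
 [ 0.432 -0.902 -0.   ]
 [ 0.001  0.001 -1.   ]]
[[245.69055793 137.39238182]
 [246.59225892 131.70156736]]
```

View pics/w_scan.png

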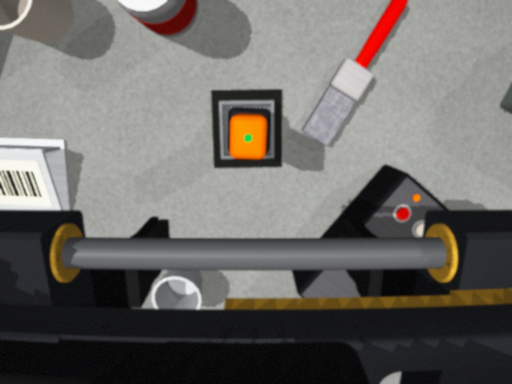

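The wrist view shows the scanner top at (248,138) with a green dot. The black foot spans (212–282, 90–167), with the dock walls inside it.

Run:
```python
from h import *
im=cv2.imread("pics/w_scan.png")[:,:,::-1];p=robot.camera_params("wrist")
H,S,V=cv2.split(cv2.cvtColor(im,cv2.COLOR_RGB2HSV))
def show(n,k,z):
    w=onz(p,cv2.boxPoints(cv2.minAreaRect(k)),z);e=w[1]-w[0];f=w[2]-w[1]
    print(n,cv2.boundingRect(k),w.mean(0).round(4),np.linalg.norm(e).round(4),np.degrees(np.arctan2(e[1],e[0])).round(1),np.linalg.norm(f).round(4),np.degrees(np.arctan2(f[1],f[0])).round(1))
show('foot',blob((V<60),(247,129),15),.003)
show('orange all',blob((H<18)&(S>150),(248,135),15),.139)
show('orange bright',blob((H<18)&(S>150)&(V>215),(248,135),15),.139)
g=((H>40)&(H<80)&(S>100)); a=np.argwhere(g[120:155,235:262])[:,::-1]+[235,120];print('dot',onz(p,[a.mean(0)],.139))
# white cup and walls
for x in range(215,280,3): pass
print(im[138,212:284,0].tolist()); print(im[88:170,215,0].tolist()); print(im[88:170,247,0].tolist())
```

```text
foot (212, 90, 70, 77) [0.6425 0.0618 0.003 ] 0.0866 -63.2 0.097 -152.1
orange all (229, 113, 40, 48) [0.6454 0.059  0.139 ] 0.0345 -64.3 0.042 -153.8
orange bright (230, 116, 36, 42) [0.6451 0.0598 0.139 ] 0.031 -64.3 0.0366 -153.9
dot [[0.64441916 0.05939685 0.139     ]]
[127, 80, 42, 31, 31, 31, 41, 77, 124, 144, 136, 106, 89, 91, 88, 74, 69, 137, 222, 247, 251, 252, 252, 252, 252, 252, 252, 252, 252, 252, 250, 232, 150, 53, 21, 15, 15, 21, 40, 115, 213, 247, 251, 252, 252, 252, 252, 252, 252, 251, 248, 242, 230, 198, 133, 64, 29, 41, 69, 95, 102, 91, 61, 32, 24, 23, 22, 24, 34, 62, 99, 116]
[164, 143, 90, 46, 36, 35, 35, 32, 36, 35, 34, 35, 33, 34, 34, 38, 34, 31, 32, 32, 30, 33, 29, 33, 31, 30, 32, 32, 31, 31, 31, 32, 31, 31, 32, 29, 34, 30, 31, 30, 32, 32, 34, 32, 32, 32, 32, 32, 33, 34, 31, 33, 30, 34, 32, 33, 31, 33, 35, 35, 34, 35, 37, 37, 35, 37, 38, 39, 35, 38, 37, 40, 37, 41, 40, 43, 44, 47, 55, 90, 138, 165]
[154, 123, 76, 40, 33, 36, 33, 36, 34, 34, 38, 57, 103, 142, 152, 140, 115, 104, 96, 75, 45, 29, 29, 35, 54, 89, 140, 188, 228, 243, 249, 251, 252, 252, 252, 252, 252, 252, 252, 252, 252, 252, 252, 252, 248, 223, 138, 59, 20, 11, 15, 14, 43, 131, 218, 246, 251, 252, 252, 252, 252, 252, 252, 252, 252, 252, 251, 249, 244, 231, 182, 108, 50, 29, 30, 29, 37, 34, 55, 98, 141, 162]
```

Run:
```python
from h import *
A=[.6448,.0594,.16];plan(A,down(-64.1)); print(); plan([.6448,.0594,.095],down(-64.1),mm=15,cur=(np.array(A),down(-64.1)))
```

```text
4 rows to [ 3.93 -0.47 14.02] [ 0.05 -0.05 -0.29]

5 rows to [0.  0.  6.5] [0. 0. 0.]
```

Request:
{"name": "apply_moves", "arguments": {"series": [[1,-0.1,3.5,0,0,-0.3,1],[2,-0.2,7,0,0,-0.3,1],[3,-0.4,10.5,0,0,-0.3,1],[3.9,-0.5,14,0,0,-0.3,1],[3.9,-0.5,14,0,0,-0.3,1]]}}

```text
time: 2.8
position: [0.6367, 0.0644, 0.1522]
tool_rot: [0.974, 0.227, -0.008, -0.003]
ft_force: [-1.0, 0.5, -0.4]
grip_width: 0.0868
```

Run:
```python
from h import *
print(tool()[0],delta([.6448,.0594,.095],down(-64.1)))
```

```text
[0.6367041  0.0644106  0.15218411] (array([0.58, 0.86, 5.7 ]), array([-0.52,  0.79,  0.34]))
```

Request:
{"name": "apply_moves", "arguments": {"series": [[0,0,0,0,0,0,1],[0,0,0,0,0,0,1],[0,0,0,0,0,0,1]]}}

```text
time: 3.05
position: [0.6433, 0.0614, 0.1635]
tool_rot: [0.974, 0.225, 0.002, 0.001]
ft_force: [0.0, 0.1, 0.4]
grip_width: 0.087
```

Run:
```python
from h import *
print(tool()[0],delta([.6448,.0594,.095],down(-64.1)),robot.get_obs()["joint_velocities"])
```

```text
[0.64325207 0.06140706 0.16346473] (array([0.02, 0.23, 6.85]), array([ 0.13, -0.22,  0.15])) [-0.0100976  -0.01104707 -0.00422555 -0.0007687  -0.00399493  0.00182282]
```

Request:
{"name": "apply_moves", "arguments": {"series": [[0,0.2,1.4,0.1,-0.2,0.1,1],[0,0.2,2.8,0.1,-0.2,0.1,1],[0,0.2,4.2,0.1,-0.2,0.1,1],[0,0.2,5.6,0.1,-0.2,0.1,1],[0,0.2,6.2,0.1,-0.2,0.1,1]]}}

```text
time: 3.47
position: [0.6425, 0.0586, 0.0978]
tool_rot: [0.975, 0.224, -0.002, -0.001]
ft_force: [-0.5, -0.2, -0.0]
grip_width: 0.0869
```

Request:
{"name": "apply_moves", "arguments": {"series": [[0,0,0.4,0,0,0,1],[0,0,0.7,0,0,0,1],[0,0,0.7,0,0,0,1],[0,0,0.7,0,0,0,1],[0,0,0.7,0,0,0,1]]}}

```text
time: 3.88
position: [0.6437, 0.059, 0.0924]
tool_rot: [0.975, 0.224, -0.001, -0.0]
ft_force: [-0.1, 0.7, 0.7]
grip_width: 0.0871
```

Run:
```python
from h import *
print(tool()[0],delta([.6448,.0594,.095],down(-64.1)),robot.get_obs()["ft_force"])
```

```text
[0.64367858 0.05895353 0.09237989] (array([ 0.12,  0.01, -0.26]), array([-0.05,  0.12, -0.03])) [-0.05146349  0.73307763  0.71534637]
```

Request:
{"name": "apply_moves", "arguments": {"series": [[0.1,0,-0.2,0,0.1,0,1],[0.1,0,-0.2,0,0.1,0,0.6],[0.1,0,-0.2,0,0.1,0,0.4],[0.1,0,-0.2,0,0.1,0,0.2],[0.1,0,-0.2,0,0.1,0,0]], "newtons": 30}}

```text
time: 4.3
position: [0.644, 0.0595, 0.0936]
tool_rot: [0.975, 0.224, -0.001, -0.001]
ft_force: [-0.2, -0.1, -1.3]
grip_width: 0.0678
```

Request:
{"name": "apply_moves", "arguments": {"series": [[0,0,0,0,0,0,0],[0,0,0,0,0,0,0],[0,0,0,0,0,0,0],[0,0,0,0,0,0,0],[0,0,0,0,0,0,0]]}}

```text
time: 4.72
position: [0.6443, 0.0592, 0.0936]
tool_rot: [0.975, 0.224, -0.001, -0.0]
ft_force: [-0.4, 0.3, 0.0]
grip_width: 0.0348
```

Run:
```python
from h import *
t,r=tool(); print(t,r.as_quat(),robot.get_obs()["grip_width"],delta([.6448,.0594,.095],down(-64.1)),robot.get_obs()["ft_force"])
```

```text
[0.64428913 0.05923189 0.09363673] [ 9.74609099e-01  2.23911509e-01 -7.70692454e-04 -3.83014958e-04] 0.0348111534880974 (array([ 0.05,  0.01, -0.14]), array([-0.06,  0.08, -0.02])) [-0.40841245  0.2650114   0.03845991]
```

Request:
{"name": "apply_moves", "arguments": {"series": [[0,0,-0.5,0,0,0,0],[0,0,-1.5,0,0,0,0],[0,0,-3,0,0,0,0],[0,0,-5,0,0,0,0],[0,0,-7.5,0,0,0,0]]}}

```text
time: 5.13
position: [0.6429, 0.0596, 0.1685]
tool_rot: [0.975, 0.224, -0.003, -0.001]
ft_force: [0.5, 0.7, -1.7]
grip_width: 0.0339
```

Request:
{"name": "apply_moves", "arguments": {"series": [[0,0,-2,0,0,0,0],[0,0,-3.5,0,0,0,0],[0,0,-3.5,0,0,0,0],[0,0,-3.5,0,0,0,0]]}}

```text
time: 5.47
position: [0.6446, 0.0594, 0.2049]
tool_rot: [0.975, 0.224, 0.0, -0.0]
ft_force: [0.0, 0.0, -2.0]
grip_width: 0.0336
```

```bash
cat >> h.py <<'E'
yw=np.radians(22.8);TO=np.array([.4556,.3088,.031])
TN=np.array([-np.sin(.35)*np.cos(yw),-np.sin(.35)*np.sin(yw),np.cos(.35)])
TX=np.array([np.cos(yw)*np.cos(.35),np.sin(yw)*np.cos(.35),np.sin(.35)])
SR=R.from_matrix(np.c_[TX,np.cross(-TN,TX),-TN]); SP=TO+.1896*TN
E
python3 - <<'E'
from h import *
o=robot.get_obs();print(tool()[0],o["grip_width"],o["ft_force"]);print(SP);plan(SP,SR,mm=30,deg=4)
cam("wrist","w_lift")
E
```

```text
[0.64464455 0.05941159 0.20493904] 0.033633035246533036 [ 0.04898553  0.01267781 -1.95315228]
[0.39566652 0.28360628 0.20910507]
5 rows to [ -5.26 -12.93  -0.17] [-0.24  8.34  1.27]
5 rows to [ -5.46 -12.81  -1.  ] [-0.24  8.34  1.27]
2 rows to [-2.21 -5.07 -0.74] [-0.09  3.34  0.51]
```

View pics/w_lift.png

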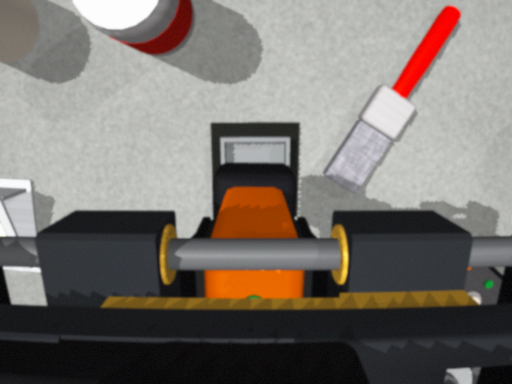

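The scanner is held upright in the jaws at (255,240), and the empty dock is behind it at (256,150). Next, on to the ticket.

Request:
{"name": "apply_moves", "arguments": {"series": [[-0.6,-1.5,0,0,1,0.2,0],[-1.7,-4,0,0,2.7,0.4,0],[-2.8,-7,-0.1,-0.1,4.5,0.7,0],[-4,-10,-0.1,-0.2,6.4,1,0],[-5.3,-12.9,-0.2,-0.2,8.3,1.3,0]]}}

```text
time: 5.93
position: [0.5379, 0.153, 0.204]
tool_rot: [0.975, 0.212, 0.069, -0.016]
ft_force: [0.2, 0.9, -0.9]
grip_width: 0.0337
```

Request:
{"name": "apply_moves", "arguments": {"series": [[-1.1,-2.6,-0.2,0,1.7,0.2,0],[-2.2,-5.1,-0.4,-0.1,3.4,0.5,0],[-3.3,-7.7,-0.6,-0.1,5,0.8,0],[-4.4,-10.3,-0.8,-0.2,6.7,1,0],[-5.5,-12.8,-1,-0.2,8.3,1.3,0]]}}

```text
time: 6.35
position: [0.4337, 0.2458, 0.2065]
tool_rot: [0.97, 0.199, 0.139, -0.03]
ft_force: [0.1, -0.6, -1.2]
grip_width: 0.034
```

Request:
{"name": "apply_moves", "arguments": {"series": [[-1,-2.3,-0.3,0,1.5,0.2,0],[-1.8,-4,-0.6,-0.1,2.7,0.4,0],[-2.2,-5,-0.7,-0.1,3.3,0.5,0],[-2.2,-5.1,-0.7,-0.1,3.3,0.5,0],[-2.2,-5.1,-0.7,-0.1,3.3,0.5,0]]}}

```text
time: 6.77
position: [0.3938, 0.2833, 0.2075]
tool_rot: [0.966, 0.195, 0.167, -0.035]
ft_force: [0.5, 0.2, -1.8]
grip_width: 0.0341
```

Request:
{"name": "apply_moves", "arguments": {"series": [[0,0,0,0,0,0,0],[0,0,0,0,0,0,0],[0,0,0,0,0,0,0]]}}

```text
time: 7.02
position: [0.3959, 0.2828, 0.2083]
tool_rot: [0.966, 0.193, 0.168, -0.035]
ft_force: [0.1, 0.2, -1.6]
grip_width: 0.0335
```

Run:
```python
from h import *
print(robot.get_obs()["time"],tool()[0],SP,delta(SP,SR));im,p=cam("wrist","w_aim")
```

```text
7.0167 [0.39593943 0.28277961 0.20834476] [0.39566652 0.28360628 0.20910507] (array([ 0.03, -0.09, -0.07]), array([-0.08,  0.25, -0.17]))
```

View pics/w_aim.png

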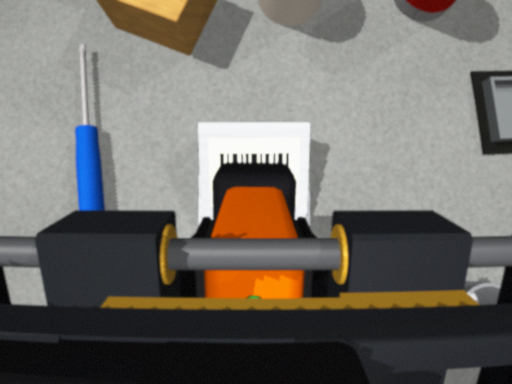

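The ticket is square in view: plate columns 198–310, bars 220–289, head centred at about 255. I'll make a sub-mm trim, then hold.

Request:
{"name": "apply_moves", "arguments": {"series": [[0,-0.1,-0.1,-0.1,0.2,-0.2,0],[0,-0.1,-0.1,-0.1,0.2,-0.2,0],[0,-0.1,-0.1,-0.1,0.2,-0.2,0],[0,-0.1,-0.1,-0.1,0.2,-0.2,0],[0,-0.1,-0.1,-0.1,0.2,-0.2,0]]}}

```text
time: 7.48
position: [0.3943, 0.284, 0.2094]
tool_rot: [0.965, 0.195, 0.17, -0.034]
ft_force: [-0.2, 0.8, -1.0]
grip_width: 0.0342
```

Run:
```python
from h import *
p=robot.camera_params("wrist");print(delta(SP,SR));TY=np.cross(TN,TX)
im=cv2.imread("pics/w_aim.png")
print(proj(p,[TO+.0185*TX,TO+.0185*TX+.034*TY,TO+.0185*TX-.034*TY,TO+.035*TX]).round(1))
print(im[120:170,255,1].tolist())
```

```text
(array([0.1 , 0.09, 0.07]), array([-0.01,  0.05,  0.1 ]))
[[254.3 154.4]
 [220.1 154.3]
 [288.5 154.6]
 [254.3 137.7]]
[173, 185, 219, 240, 245, 247, 247, 246, 246, 245, 245, 245, 244, 244, 243, 244, 243, 244, 248, 251, 251, 252, 251, 251, 251, 251, 251, 251, 251, 251, 251, 251, 245, 203, 115, 66, 56, 54, 58, 58, 56, 52, 39, 25, 16, 16, 16, 17, 10, 15]
```

Request:
{"name": "apply_moves", "arguments": {"series": [[0,0,0,0,0,0,0],[0,0,0,0,0,0,0],[0,0,0,0,0,0,0],[0,0,0,0,0,0,0],[0,0,0,0,0,0,0]]}}

```text
time: 7.9
position: [0.3942, 0.2841, 0.2094]
tool_rot: [0.965, 0.196, 0.17, -0.034]
ft_force: [0.6, -0.7, -1.5]
grip_width: 0.034
```

Request:
{"name": "apply_moves", "arguments": {"series": [[0,0,0,0,0,0,0],[0,0,0,0,0,0,0],[0,0,0,0,0,0,0],[0,0,0,0,0,0,0],[0,0,0,0,0,0,0]]}}

```text
time: 8.32
position: [0.3942, 0.284, 0.2094]
tool_rot: [0.965, 0.196, 0.17, -0.034]
ft_force: [-0.1, 0.3, -1.0]
grip_width: 0.0338
```

Request:
{"name": "apply_moves", "arguments": {"series": [[0,0,0,0,0,0,0],[0,0,0,0,0,0,0],[0,0,0,0,0,0,0],[0,0,0,0,0,0,0],[0,0,0,0,0,0,0]]}}

```text
time: 8.73
position: [0.3942, 0.284, 0.2094]
tool_rot: [0.965, 0.196, 0.17, -0.034]
ft_force: [0.5, -0.3, -1.5]
grip_width: 0.0339
```

Request:
{"name": "apply_moves", "arguments": {"series": [[0,0,0,0,0,0,0],[0,0,0,0,0,0,0],[0,0,0,0,0,0,0],[0,0,0,0,0,0,0],[0,0,0,0,0,0,0]]}}

```text
time: 9.15
position: [0.3942, 0.284, 0.2094]
tool_rot: [0.965, 0.196, 0.17, -0.034]
ft_force: [-0.5, 0.3, -0.8]
grip_width: 0.0337
```

Request:
{"name": "apply_moves", "arguments": {"series": [[0,0,0,0,0,0,0],[0,0,0,0,0,0,0],[0,0,0,0,0,0,0],[0,0,0,0,0,0,0],[0,0,0,0,0,0,0]]}}

```text
time: 9.57
position: [0.3942, 0.284, 0.2094]
tool_rot: [0.965, 0.196, 0.17, -0.034]
ft_force: [-0.3, -0.3, -0.9]
grip_width: 0.0336
```

Request:
{"name": "apply_moves", "arguments": {"series": [[0,0,0,0,0,0,0],[0,0,0,0,0,0,0],[0,0,0,0,0,0,0],[0,0,0,0,0,0,0],[0,0,0,0,0,0,0]]}}

```text
time: 9.98
position: [0.3942, 0.284, 0.2094]
tool_rot: [0.965, 0.196, 0.17, -0.034]
ft_force: [-0.6, -0.2, -0.7]
grip_width: 0.0337
```

Run:
```python
from h import *
G=np.array([.6443,.0592,.0946]);A=G+[0,0,.11]
print(robot.get_obs()["time"],delta(SP,SR));plan(A,down(-64.1),mm=30,deg=4)
```

```text
9.9833 (array([0.1 , 0.1 , 0.07]), array([-0.01,  0.05,  0.1 ]))
5 rows to [ 5.52 12.68  2.23] [ 0.23 -8.33 -1.24]
5 rows to [ 5.51 12.81  1.37] [ 0.23 -8.33 -1.24]
2 rows to [2.15 5.17 0.21] [ 0.09 -3.33 -0.49]
```

Predicted and seen bar edges agree within 1 px, and the hold lasted 2.9 s, within 1.5 mm. Now back to above the dock.

Request:
{"name": "apply_moves", "arguments": {"series": [[0.7,1.5,0.3,0,-1,-0.1,0],[1.8,4,0.7,0.1,-2.7,-0.4,0],[3,7,1.2,0.1,-4.6,-0.7,0],[4.3,10,1.7,0.2,-6.5,-1,0],[5.5,12.7,2.2,0.2,-8.3,-1.2,0]]}}

```text
time: 10.4
position: [0.4996, 0.1888, 0.2078]
tool_rot: [0.973, 0.208, 0.1, -0.02]
ft_force: [1.3, 0.7, -0.5]
grip_width: 0.0341
```

Request:
{"name": "apply_moves", "arguments": {"series": [[1.1,2.6,0.3,0,-1.7,-0.2,0],[2.2,5.1,0.6,0.1,-3.4,-0.5,0],[3.3,7.7,0.8,0.1,-5,-0.7,0],[4.4,10.3,1.1,0.2,-6.7,-1,0],[5.5,12.8,1.4,0.2,-8.3,-1.2,0]]}}

```text
time: 10.82
position: [0.6034, 0.095, 0.2052]
tool_rot: [0.975, 0.219, 0.029, -0.005]
ft_force: [-0.0, 1.4, -1.7]
grip_width: 0.0339
```

Request:
{"name": "apply_moves", "arguments": {"series": [[1,2.3,0.1,0,-1.5,-0.2,0],[1.8,4.2,0.2,0.1,-2.7,-0.4,0],[2.1,5.1,0.2,0.1,-3.3,-0.5,0],[2.2,5.2,0.2,0.1,-3.3,-0.5,0],[2.2,5.2,0.2,0.1,-3.3,-0.5,0]]}}

```text
time: 11.23
position: [0.6439, 0.059, 0.2042]
tool_rot: [0.975, 0.223, 0.0, -0.0]
ft_force: [-0.5, 0.5, -1.9]
grip_width: 0.0341
```

Request:
{"name": "apply_moves", "arguments": {"series": [[0,0,0,0,0,0,0],[0,0,0,0,0,0,0],[0,0,0,0,0,0,0]]}}

```text
time: 11.48
position: [0.6433, 0.0599, 0.205]
tool_rot: [0.975, 0.224, 0.001, -0.0]
ft_force: [-0.7, -0.5, -0.8]
grip_width: 0.0341
```

Run:
```python
from h import *
print(tool()[0],robot.get_obs()["ft_force"],delta([.6443,.0592,.0956],down(-64.1)))
```

```text
[0.64326252 0.05988524 0.20496486] [-0.71131052 -0.54597986 -0.78867357] (array([ 0.05,  0.11, 10.94]), array([ 0.  , -0.06, -0.01]))
```

Descending to about 1 cm above the floor, then slowly to contact.

Request:
{"name": "apply_moves", "arguments": {"series": [[0,0.1,1.5,0,0,0,0],[0,0.1,3.5,0,0,0,0],[0,0.1,5.5,0,0,0,0],[0,0.1,7.3,0,0,0,0],[0,0.1,8.2,0,0,0,0]]}}

```text
time: 11.9
position: [0.643, 0.0587, 0.1207]
tool_rot: [0.975, 0.224, -0.001, -0.001]
ft_force: [0.1, 0.5, -1.3]
grip_width: 0.0339
```

Request:
{"name": "apply_moves", "arguments": {"series": [[0,0,0.5,0,0,0,0],[0,0,1,0,0,0,0],[0,0,1.5,0,0,0,0],[0,0,2,0,0,0,0],[0,0,2.3,0,0,0,0]]}}

```text
time: 12.32
position: [0.6453, 0.058, 0.0999]
tool_rot: [0.975, 0.224, 0.001, 0.0]
ft_force: [-0.5, -0.5, -1.6]
grip_width: 0.0335
```

Request:
{"name": "apply_moves", "arguments": {"series": [[0,0,0.1,0,0,0,0],[0,0,0.2,0,0,0,0],[0,0,0.2,0,0,0,0],[0,0,0.3,0,0,0,0],[0,0,0.3,0,0,0,0]]}}

```text
time: 12.73
position: [0.6451, 0.0579, 0.0969]
tool_rot: [0.975, 0.223, 0.001, 0.0]
ft_force: [0.3, 0.1, -1.0]
grip_width: 0.034
```

Run:
```python
from h import *
print(tool()[0],robot.get_obs()["ft_force"],delta([.6443,.0592,.0936],down(-64.1)))
```

```text
[0.6451426  0.05793564 0.09692912] [ 0.26120564  0.08259453 -0.98985826] (array([-0.02, -0.15,  0.33]), array([ 0.05, -0.11, -0.08]))
```

Request:
{"name": "apply_moves", "arguments": {"series": [[0,-0.1,0.1,0,0,0,0],[0,-0.1,0.2,0,0,0,0],[0,-0.1,0.2,0,0,0,0],[0,-0.1,0.3,0,0,0,0],[0,-0.1,0.3,0,0,0,0]]}}

```text
time: 13.15
position: [0.6446, 0.0588, 0.0936]
tool_rot: [0.975, 0.223, 0.001, 0.0]
ft_force: [-0.6, -0.3, -2.2]
grip_width: 0.0339
```

Request:
{"name": "apply_moves", "arguments": {"series": [[0,0,0.1,0,0,0,0],[0,0,0.1,0,0,0,0],[0,0,0.1,0,0,0,0]]}}

```text
time: 13.4
position: [0.6446, 0.0588, 0.0935]
tool_rot: [0.975, 0.223, 0.001, 0.0]
ft_force: [-2.2, -0.0, 4.9]
grip_width: 0.0339
```

Run:
```python
from h import *
print(tool()[0],robot.get_obs()["ft_force"],delta([.6443,.0592,.0936],down(-64.1)))
```

```text
[0.6445843  0.05883436 0.09354251] [-2.1755127  -0.01974346  4.91808939] (array([-0.01, -0.05, -0.01]), array([ 0.04, -0.1 , -0.07]))
```

It is seated, with contact force about 6 N. Opening gently and rising.

Request:
{"name": "apply_moves", "arguments": {"series": [[0,0,0,0,0,0,0.42],[0,0,0,0,0,0,0.5],[0,0,0,0,0,0,0.65],[0,0,0,0,0,0,0.8],[0,0,0,0,0,0,0.8]]}}

```text
time: 13.82
position: [0.6446, 0.0588, 0.0925]
tool_rot: [0.975, 0.223, 0.001, 0.0]
ft_force: [-0.0, -0.2, -0.4]
grip_width: 0.0556
```

Request:
{"name": "apply_moves", "arguments": {"series": [[0,0,0,0,0,0,0.8],[0,0,0,0,0,0,0.8],[0,0,-1,0,0,0,0.8],[0,0,-2.5,0,0,0,0.8],[0,0,-4.5,0,0,0,0.8]]}}

```text
time: 14.23
position: [0.6436, 0.0589, 0.1374]
tool_rot: [0.975, 0.223, -0.001, -0.0]
ft_force: [0.1, -0.4, -0.3]
grip_width: 0.0695
```

Request:
{"name": "apply_moves", "arguments": {"series": [[0,0,-3,0,0,0,0.8],[0,0,-6,0,0,0,0.8],[0,0,-9,0,0,0,0.8],[0,0,-11,0,0,0,0.8],[0,0,-11,0,0,0,0.8]]}}

```text
time: 14.65
position: [0.6475, 0.0587, 0.2545]
tool_rot: [0.975, 0.224, 0.007, 0.002]
ft_force: [0.8, -0.7, 0.3]
grip_width: 0.0695
```

Run:
```python
from h import *
im,p=cam("wrist","w_back"); im2,_=cam("scene")
a=im[60:230,130:380]; b=im2[150:250,200:340]
cv2.imwrite("pics/back.png",np.hstack([cv2.resize(a,(400,400)),cv2.resize(b,(400,400))])[:,:,::-1])
H,S,V=cv2.split(cv2.cvtColor(im,cv2.COLOR_RGB2HSV)); k=blob((H<18)&(S>150),proj(p,[.645,.059,.139])[0],20)
w=onz(p,cv2.boxPoints(cv2.minAreaRect(k)),.139);print(w.mean(0),w[1]-w[0],w[2]-w[1])
t,_=tool();print(t,robot.get_obs()["grip_width"])
C=[.5282,-.2010,.26]; plan(C,down(77.2),mm=32,deg=6)
```

```text
[0.65309191 0.06272727 0.139     ] [ 0.01448573 -0.02989287  0.        ] [-0.04332708 -0.02172242  0.        ]
[0.64459909 0.05884008 0.2492461 ] 0.06984878273242152
5 rows to [-4.54  3.82 -0.23] [ 7.000e-02  1.000e-02 -2.945e+01]
5 rows to [-5.83  1.09 -0.24] [ 7.000e-02  1.000e-02 -2.945e+01]
5 rows to [-5.61 -1.92 -0.24] [ 7.000e-02  1.000e-02 -2.945e+01]
5 rows to [-3.94 -4.43 -0.24] [ 7.000e-02  1.000e-02 -2.945e+01]
4 rows to [-1.01 -4.64 -0.18] [ 5.000e-02  1.000e-02 -2.356e+01]
```

View pics/back.png

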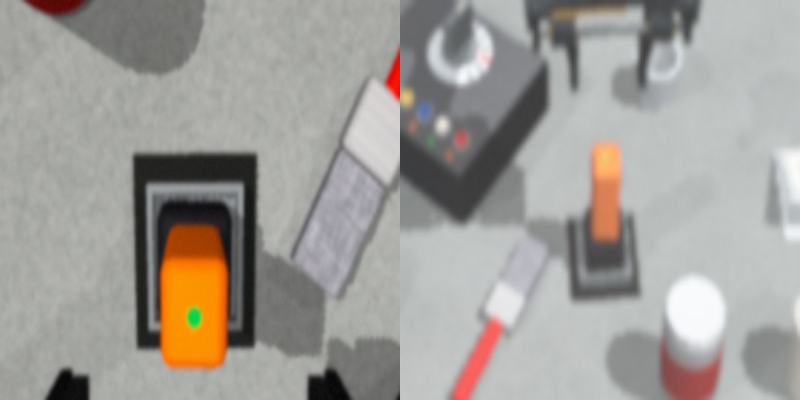

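The scanner stands upright within the dock (left crop, handle at (193,300)). Now to the dial, stopping 5 cm short of it for a close look.

Run:
```python
from h import *
plan([.578,-.2125,.27],down(77.2),mm=32,deg=6.3)
```

```text
5 rows to [-3.87  4.68 -0.46] [ 7.000e-02  1.000e-02 -3.073e+01]
5 rows to [-5.72  2.04 -0.46] [ 7.000e-02  1.000e-02 -3.073e+01]
5 rows to [-5.96 -1.17 -0.46] [ 7.000e-02  1.000e-02 -3.073e+01]
5 rows to [-4.53 -4.05 -0.46] [ 7.000e-02  1.000e-02 -3.073e+01]
3 rows to [-1.09 -3.48 -0.27] [ 4.000e-02  1.000e-02 -1.844e+01]
```

Request:
{"name": "apply_moves", "arguments": {"series": [[-0.8,0.9,-0.1,0,0,-6.1,1],[-1.5,1.9,-0.2,0,0,-12.3,1],[-2.3,2.8,-0.3,0,0,-18.4,1],[-3.1,3.7,-0.4,0,0,-24.6,1],[-3.9,4.7,-0.5,0,0,-30.7,1]]}}

```text
time: 15.17
position: [0.6281, -0.0006, 0.2505]
tool_rot: [0.879, 0.476, -0.001, -0.001]
ft_force: [0.1, -0.0, -0.1]
grip_width: 0.0861
```

Request:
{"name": "apply_moves", "arguments": {"series": [[-1.1,0.4,-0.1,0,0,-6.1,1],[-2.3,0.8,-0.2,0,0,-12.3,1],[-3.4,1.2,-0.3,0,0,-18.4,1],[-4.6,1.6,-0.4,0,0,-24.6,1],[-5.7,2,-0.5,0,0,-30.7,1]]}}

```text
time: 15.58
position: [0.6134, -0.0594, 0.2555]
tool_rot: [0.722, 0.692, -0.001, -0.001]
ft_force: [0.2, -0.0, 0.0]
grip_width: 0.0868
```

Request:
{"name": "apply_moves", "arguments": {"series": [[-1.2,-0.2,-0.1,0,0,-6.1,1],[-2.4,-0.5,-0.2,0,0,-12.3,1],[-3.6,-0.7,-0.3,0,0,-18.4,1],[-4.8,-0.9,-0.4,0,0,-24.6,1],[-6,-1.2,-0.5,0,0,-30.7,1]]}}

```text
time: 16.0
position: [0.5987, -0.1186, 0.2605]
tool_rot: [0.513, 0.858, 0.0, -0.001]
ft_force: [-0.5, -0.8, -0.3]
grip_width: 0.087
```

Request:
{"name": "apply_moves", "arguments": {"series": [[-0.9,-0.8,-0.1,0,0,-6.1,1],[-1.8,-1.6,-0.2,0,0,-12.3,1],[-2.7,-2.4,-0.3,0,0,-18.4,1],[-3.6,-3.2,-0.4,0,0,-24.6,1],[-4.5,-4,-0.5,0,0,-30.7,1]]}}

```text
time: 16.42
position: [0.5844, -0.1769, 0.2655]
tool_rot: [0.268, 0.963, 0.001, -0.001]
ft_force: [0.5, 0.1, 0.7]
grip_width: 0.0869
```

Request:
{"name": "apply_moves", "arguments": {"series": [[-0.4,-1.2,-0.1,0,0,-6.1,1],[-0.7,-2.3,-0.2,0,0,-12.3,1],[-1.1,-3.5,-0.3,0,0,-18.4,1],[-1.1,-3.5,-0.3,0,0,-18.4,1],[-1.1,-3.5,-0.3,0,0,-18.4,1]]}}

```text
time: 16.83
position: [0.576, -0.2123, 0.269]
tool_rot: [0.115, 0.993, 0.001, -0.001]
ft_force: [-0.2, 1.0, -0.9]
grip_width: 0.0871
```

Request:
{"name": "apply_moves", "arguments": {"series": [[0,0,0,0,0,0,1],[0,0,0,0,0,0,1]]}}

```text
time: 17.0
position: [0.5767, -0.2115, 0.2699]
tool_rot: [0.113, 0.994, 0.001, 0.0]
ft_force: [0.5, 1.2, -0.4]
grip_width: 0.087
```

Run:
```python
from h import *
t,r=tool();im,p=cam("wrist","w_dial");print(t,delta([.578,-.2125,.27],down(77.2)),proj(p,[.5282,-.201,.126]))
cv2.imwrite("pics/dial2.png",cv2.resize(im[:230],(800,360),interpolation=cv2.INTER_CUBIC)[:,:,::-1])
```

```text
[ 0.57670164 -0.21147764  0.26989077] (array([-0.14, -0.07,  0.01]), array([ 0.07,  0.03, -0.19])) [[252.1217028  124.78046706]]
```

View pics/w_dial.png

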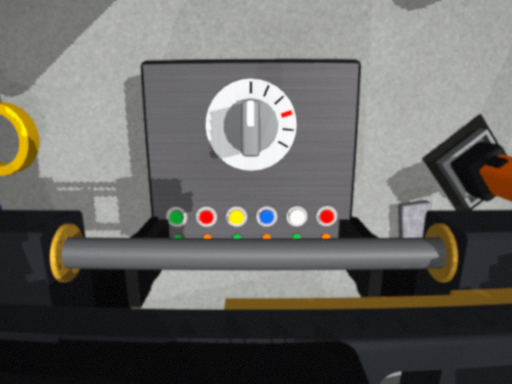

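The wrist view shows the dial disc centred at (251,124), bar and white line vertical (columns 243–258), red mark at (286,114), and console edges at 142 and 360.

Run:
```python
from h import *
im=cv2.imread("pics/w_dial.png")[:,:,::-1];p=robot.camera_params("wrist")
H,S,V=cv2.split(cv2.cvtColor(im,cv2.COLOR_RGB2HSV))
k=blob((V>140)&(S<60),(251,124),15);c,ax,_=cv2.fitEllipse(cv2.convexHull(k));print('disc',c,ax,onz(p,[c],.071))
m=np.zeros_like(V);m[95:160,238:265]=1
w=np.argwhere((V>215)&(S<40)&(m>0))[:,::-1]; w=w[(abs(w[:,0]-250)<7)&(w[:,1]>100)&(w[:,1]<127)]
f=cv2.fitLine(onz(p,w.astype(float),.126)[:,:2].astype(np.float32),cv2.DIST_L2,0,.01,.01).ravel();print('line',f,np.degrees(np.arctan2(f[1],f[0])),w.min(0),w.max(0))
for row in (105,115,135,145,150): print(row,im[row,236:268,0].tolist())
print('console',onz(p,[(142,61),(360,61),(353,215),(150,215)],.07).round(4))
```

```text
disc (283.4066162109375, 102.50267028808594) (293.1759948730469, 552.1257934570312) [[ 0.51677255 -0.16689699  0.071     ]]
line [ 0.97524047 -0.2211472   0.5186136  -0.20067266] -12.7764225 [247 101] [253 125]
105 [118, 117, 116, 115, 111, 103, 118, 140, 154, 164, 189, 233, 249, 252, 252, 252, 250, 235, 201, 178, 168, 157, 144, 138, 151, 159, 164, 166, 163, 166, 165, 170]
115 [113, 113, 115, 114, 105, 102, 117, 137, 153, 163, 192, 235, 249, 252, 252, 252, 250, 235, 197, 175, 166, 159, 143, 136, 151, 161, 161, 162, 165, 164, 163, 162]
135 [110, 111, 110, 107, 105, 101, 112, 133, 150, 158, 161, 163, 163, 163, 165, 168, 169, 169, 170, 173, 167, 158, 142, 132, 136, 150, 159, 162, 162, 164, 169, 166]
145 [108, 107, 110, 108, 103, 98, 112, 129, 148, 156, 162, 162, 162, 165, 164, 165, 167, 169, 168, 170, 166, 159, 144, 135, 138, 155, 163, 166, 163, 164, 163, 162]
150 [181, 170, 159, 141, 119, 101, 107, 128, 145, 156, 161, 162, 163, 163, 164, 164, 167, 168, 171, 171, 169, 157, 145, 138, 153, 177, 203, 223, 231, 239, 242, 244]
console [[ 0.4464 -0.2928  0.07  ]
 [ 0.4941 -0.0854  0.07  ]
 [ 0.6483 -0.1174  0.07  ]
 [ 0.5994 -0.3306  0.07  ]]
```

Run:
```python
from h import *
im=cv2.imread("pics/w_dial.png")[:,:,::-1];p=robot.camera_params("wrist")
H,S,V=cv2.split(cv2.cvtColor(im,cv2.COLOR_RGB2HSV))
m=((V>145)).astype(np.uint8); m[:70]=0;m[180:]=0;m[:,:195]=0;m[:,305:]=0
n,l,st,_=cv2.connectedComponentsWithStats(m);i=1+st[1:,4].argmax();print(st[i])
h=cv2.convexHull(np.argwhere(l==i)[:,::-1].astype(np.int32));c,r=cv2.minEnclosingCircle(h);print(c,r,onz(p,[c],.0715),cv2.fitEllipse(h))
print(im[90:165,249,0].tolist())
A=[.530,-.2033,.16];
```

```text
[ 205   78   92   93 5750]
(250.73248291015625, 124.12738800048828) 46.51985549926758 [[ 0.53017934 -0.20314006  0.0715    ]] ((250.76202392578125, 124.05221557617188), (91.73331451416016, 92.86331939697266), 166.5153350830078)
[160, 161, 170, 200, 231, 239, 237, 224, 185, 160, 189, 235, 249, 251, 252, 252, 252, 252, 252, 252, 252, 252, 252, 252, 252, 252, 252, 252, 252, 252, 252, 252, 252, 252, 249, 238, 204, 174, 167, 167, 166, 166, 166, 164, 163, 163, 164, 163, 164, 166, 167, 165, 165, 165, 163, 165, 163, 165, 165, 163, 163, 162, 163, 160, 146, 138, 169, 220, 238, 242, 242, 242, 242, 242, 242]
```

Run:
```python
from h import *
p=robot.camera_params("wrist");print(onz(p,[(250.5,126.7)],.126))
A=np.array([.530,-.2032,.17]);plan(A,down(77.2),mm=25)
```

```text
[[ 0.5296539  -0.20281153  0.126     ]]
5 rows to [ 4.76 -0.25 10.01] [ 0.07  0.03 -0.19]
```

Request:
{"name": "apply_moves", "arguments": {"series": [[1,-0.1,2,0.1,0,-0.1,1],[2,-0.2,4,0.1,0,-0.2,1],[3,-0.2,6.2,0.1,0,-0.2,1],[4,-0.2,8.4,0.1,0,-0.2,1],[4.8,-0.2,10,0.1,0,-0.2,1]]}}

```text
time: 17.47
position: [0.5286, -0.2022, 0.169]
tool_rot: [0.111, 0.994, -0.0, -0.0]
ft_force: [-0.5, -0.3, -0.7]
grip_width: 0.0871
```

Request:
{"name": "apply_moves", "arguments": {"series": [[0,0,0,0,0,0,1],[0,0,0,0,0,0,1],[0,0,0,0,0,0,1],[0,0,0,0,0,0,1]]}}

```text
time: 17.8
position: [0.5316, -0.2043, 0.1721]
tool_rot: [0.111, 0.994, -0.002, 0.003]
ft_force: [0.8, -0.4, -0.5]
grip_width: 0.0873
```

Run:
```python
from h import *
print(tool()[0],delta([.530,-.203,.109],down(77.2)))
```

```text
[ 0.53159019 -0.20432268  0.17206988] (array([0.22, 0.11, 6.31]), array([-0.15,  0.31,  0.04]))
```

Request:
{"name": "apply_moves", "arguments": {"series": [[0.2,0.1,1,-0.1,0.2,0,1],[0.2,0.1,2.3,-0.1,0.2,0,1],[0.2,0.1,3.6,-0.1,0.2,0,1],[0.2,0.1,4.8,-0.1,0.2,0,1],[0.2,0.1,5.6,-0.1,0.2,0,1]]}}

```text
time: 18.22
position: [0.5282, -0.2022, 0.1136]
tool_rot: [0.111, 0.994, 0.0, -0.001]
ft_force: [-0.7, -0.4, 0.4]
grip_width: 0.087
```

Request:
{"name": "apply_moves", "arguments": {"series": [[0,0,0.3,0,0,0,1],[0,0,0.6,0,0,0,1],[0,0,0.6,0,0,0,1],[0,0,0.6,0,0,0,1],[0,0,0.6,0,0,0,1]]}}

```text
time: 18.63
position: [0.5286, -0.2026, 0.1091]
tool_rot: [0.111, 0.994, 0.0, -0.0]
ft_force: [0.1, 0.0, 0.3]
grip_width: 0.087
```

Run:
```python
from h import *
print(tool()[0],delta([.530,-.203,.109],down(77.2)),robot.get_obs()["ft_force"])
```

```text
[ 0.5286282  -0.20255179  0.10913267] (array([-0.14, -0.01,  0.01]), array([ 0.  , -0.04,  0.03])) [0.08157532 0.00297045 0.25766279]
```

Request:
{"name": "apply_moves", "arguments": {"series": [[-0.1,0,0,0,0,0,1],[-0.1,0,0,0,0,0,0.6],[-0.1,0,0,0,0,0,0.3],[-0.1,0,0,0,0,0,0.2],[-0.1,0,0,0,0,0,0]], "newtons": 40}}

```text
time: 19.05
position: [0.5292, -0.2025, 0.1087]
tool_rot: [0.111, 0.994, 0.0, -0.001]
ft_force: [-0.1, 0.6, -0.1]
grip_width: 0.0681
```

Request:
{"name": "apply_moves", "arguments": {"series": [[0,0,0,0,0,0,0],[0,0,0,0,0,0,0],[0,0,0,0,0,0,0],[0,0,0,0,0,0,0],[0,0,0,0,0,0,0]]}}

```text
time: 19.47
position: [0.5292, -0.2025, 0.1085]
tool_rot: [0.111, 0.994, 0.0, -0.001]
ft_force: [-0.5, 0.3, -0.4]
grip_width: 0.035
```

Request:
{"name": "apply_moves", "arguments": {"series": [[0,0,0,0,0,0,0],[0,0,0,0,0,0,0],[0,0,0,0,0,0,0],[0,0,0,0,0,0,0]]}}

```text
time: 19.8
position: [0.5291, -0.203, 0.1086]
tool_rot: [0.111, 0.994, -0.0, -0.001]
ft_force: [-0.0, -2.6, -0.8]
grip_width: 0.0158
```

Run:
```python
from h import *
o=robot.get_obs();print(tool()[0],delta([.530,-.203,.109],down(77.2)),o["ft_force"],o["moment"],o["grip_width"],o["q"])
```

```text
[ 0.52910266 -0.20303741  0.10858743] (array([-0.09,  0.02, -0.04]), array([-0.02, -0.1 ,  0.04])) [-0.02401489 -2.57754242 -0.78062676] [-0.31544533  0.17599714  0.0069643 ] 0.0158412505096626 [-5.63062002e-01  6.36967802e-01  1.69038839e+00 -1.29461889e-03
  8.15786876e-01 -1.91034510e+00]
```

Gripped at 15.8 mm. Turning clockwise, +rz about tool z, slowly with a check before the end.

Request:
{"name": "apply_moves", "arguments": {"series": [[0,0,0,0,0,2,0],[0,0,0,0,0,5,0],[0,0,0,0,0,8,0],[0,0,0,0,0,11,0],[0,0,0,0,0,14,0]]}}

```text
time: 20.22
position: [0.5292, -0.2028, 0.1086]
tool_rot: [0.233, 0.973, 0.0, -0.001]
ft_force: [-0.7, -0.7, 0.2]
grip_width: 0.0155
```

Request:
{"name": "apply_moves", "arguments": {"series": [[0,0,0,0,0,3,0],[0,0,0,0,0,6,0],[0,0,0,0,0,9,0],[0,0,0,0,0,12,0],[0,0,0,0,0,15,0]]}}

```text
time: 20.63
position: [0.5294, -0.2026, 0.1086]
tool_rot: [0.358, 0.934, 0.0, -0.001]
ft_force: [-0.9, -0.1, 0.3]
grip_width: 0.0156
```

Request:
{"name": "apply_moves", "arguments": {"series": [[0,0,0,0,0,3,0],[0,0,0,0,0,6,0],[0,0,0,0,0,9,0],[0,0,0,0,0,12,0],[0,0,0,0,0,15,0]]}}

```text
time: 21.05
position: [0.5296, -0.2024, 0.1086]
tool_rot: [0.477, 0.879, 0.0, -0.001]
ft_force: [1.1, 0.0, -0.6]
grip_width: 0.0155
```

Run:
```python
from h import *
o=robot.get_obs();print(tool()[0],delta([.5295,-.203,.109],down(77.2-72)),o["ft_force"],o["moment"],o["grip_width"])
```

```text
[ 0.52958732 -0.20236544  0.10855835] (array([-0.05, -0.04, -0.04]), array([-2.000e-02, -8.000e-02,  2.786e+01])) [ 1.13898815  0.04845518 -0.60200996] [ 0.06523023 -0.21921046  0.05026189] 0.015518662480487864
```

Request:
{"name": "apply_moves", "arguments": {"series": [[0,0,0,0,0,3,0],[0,0,0,0,0,6,0],[0,0,0,0,0,9,0],[0,0,0,0,0,12,0],[0,0,0,0,0,15,0]]}}

```text
time: 21.47
position: [0.5298, -0.2023, 0.1086]
tool_rot: [0.587, 0.809, 0.0, -0.0]
ft_force: [2.2, 0.4, -0.4]
grip_width: 0.0156
```

Request:
{"name": "apply_moves", "arguments": {"series": [[0,0,0,0,0,3,0],[0,0,0,0,0,6,0],[0,0,0,0,0,8,0],[0,0,0,0,0,9.5,0],[0,0,0,0,0,10.5,0]]}}

```text
time: 21.88
position: [0.53, -0.2023, 0.1086]
tool_rot: [0.658, 0.753, 0.001, -0.0]
ft_force: [2.2, 1.4, -0.7]
grip_width: 0.0155
```

Request:
{"name": "apply_moves", "arguments": {"series": [[0,0,0,0,0,0.5,0],[0,0,0,0,0,1,0],[0,0,0,0,0,1.5,0],[0,0,0,0,0,1.5,0],[0,0,0,0,0,1.5,0]]}}

```text
time: 22.3
position: [0.53, -0.2022, 0.1086]
tool_rot: [0.668, 0.744, 0.0, -0.0]
ft_force: [4.5, 2.4, -3.0]
grip_width: 0.0161
```

Run:
```python
from h import *
o=robot.get_obs();print(tool()[0],delta([.5295,-.203,.109],down(77.2-72)),o["ft_force"],o["moment"],o["grip_width"])
im,p=cam("scene");s,_=cam("wrist"); a=im[120:230,165:315]
cv2.imwrite("pics/end.png",np.hstack([cv2.resize(a,(480,352),interpolation=cv2.INTER_CUBIC),cv2.resize(s,(320,352))])[:,:,::-1])
```

```text
[ 0.53003379 -0.20223572  0.10858297] (array([-0.07, -0.06, -0.04]), array([ 0.02, -0.07,  0.99])) [ 4.54649304  2.43619595 -2.99253788] [ 0.48608445 -0.8562747   0.06023009] 0.016077410509456238
```

View pics/end.png

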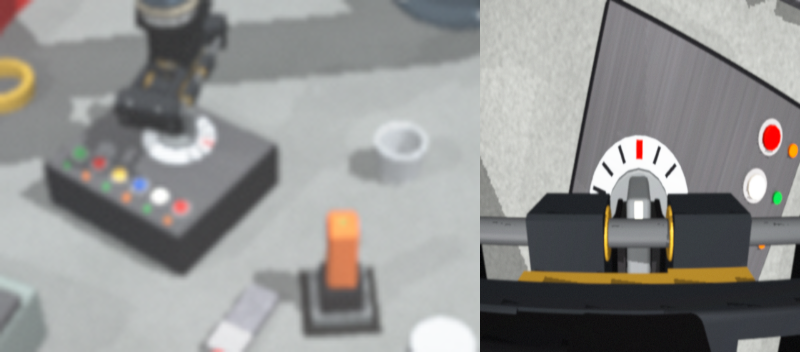

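The bar's line and the red mark both sit at column 640 of the composite; the scanner stands upright and the cup is untouched. Measuring the residual angle.

Request:
{"name": "apply_moves", "arguments": {"series": [[0,0,0,0,0,0.5,0],[0,0,0,0,0,1,0],[0,0,0,0,0,1,0],[0,0,0,0,0,1,0],[0,0,0,0,0,1,0]]}}

```text
time: 22.82
position: [0.53, -0.2023, 0.1086]
tool_rot: [0.674, 0.738, 0.0, -0.0]
ft_force: [4.6, 2.0, -2.1]
grip_width: 0.0157
```

Run:
```python
from h import *
im,p=cam("wrist");H,S,V=cv2.split(cv2.cvtColor(im,cv2.COLOR_RGB2HSV))
m=((H<8)|(H>172))&(S>150)&(V>120); m[:,:220]=0;m[:,300:]=0;m[:130]=0;m[185:]=0
w=np.argwhere(m)[:,::-1].astype(float); ax=np.array([.5299,-.203]);d=onz(p,[w.mean(0)],.0715)[0,:2]-ax
print('red px',w.mean(0),'yaw of red',np.degrees(np.arctan2(d[1],d[0])),'rest',180-12.8)
n=((V>200)&(S<40)); n[:,:240]=0;n[:,270:]=0;n[:215]=0;n[245:]=0
f=lambda g:g
o=robot.get_obs();r=R.from_quat(o["tool_rot"]).as_matrix();print('tool x yaw',np.degrees(np.arctan2(r[1,0],r[0,0])),o["moment"],o["ft_force"],o["grip_width"])
for row in (188,195,200,204,208): print(row,im[row,232:276,1].tolist())
```

```text
red px [253.47715736 162.54822335] yaw of red 93.51229678148758 rest 167.2
tool x yaw 95.18904872871262 [ 0.4542437  -0.83575986  0.09608066] [ 4.43073621  1.86780828 -1.78058265] 0.015407507332085877
188 [189, 160, 151, 153, 161, 169, 174, 180, 185, 190, 193, 196, 200, 202, 203, 203, 201, 202, 200, 200, 197, 197, 198, 198, 199, 199, 200, 199, 201, 204, 206, 204, 201, 200, 196, 193, 190, 187, 175, 164, 152, 153, 170, 200]
195 [188, 189, 187, 186, 187, 185, 172, 143, 114, 99, 103, 103, 103, 103, 105, 105, 106, 106, 106, 105, 106, 104, 104, 106, 105, 106, 105, 103, 108, 107, 109, 104, 106, 103, 105, 119, 154, 179, 190, 195, 192, 195, 194, 195]
200 [187, 189, 187, 185, 180, 159, 122, 98, 97, 101, 101, 104, 104, 104, 103, 108, 105, 106, 106, 107, 109, 106, 107, 107, 107, 107, 108, 108, 109, 110, 106, 106, 105, 104, 98, 97, 101, 124, 166, 189, 194, 196, 195, 195]
204 [187, 187, 187, 183, 167, 133, 105, 99, 99, 102, 104, 105, 103, 107, 105, 107, 108, 108, 108, 111, 107, 108, 107, 107, 105, 107, 107, 107, 105, 109, 109, 107, 109, 109, 100, 97, 96, 105, 132, 168, 191, 194, 195, 193]
208 [183, 185, 181, 170, 137, 108, 98, 100, 103, 105, 106, 107, 109, 109, 108, 107, 109, 107, 107, 110, 108, 111, 109, 106, 108, 110, 107, 107, 108, 112, 110, 109, 111, 108, 107, 101, 100, 95, 109, 148, 181, 189, 192, 192]
```

The tool has turned 72.0° from rest, and the bar lies along the red mark within about 1.7° (measurement limit). A short settle, then hand-in.

Request:
{"name": "apply_moves", "arguments": {"series": [[0,0,0,0,0,0,0],[0,0,0,0,0,0,0],[0,0,0,0,0,0,0],[0,0,0,0,0,0,0],[0,0,0,0,0,0,0]]}}

```text
time: 23.28
position: [0.5301, -0.2023, 0.1086]
tool_rot: [0.674, 0.738, 0.0, -0.0]
ft_force: [4.1, 2.5, -2.3]
grip_width: 0.0159
```

Run:
```python
from h import *
r=tool()[1].as_matrix();print(167.2-np.degrees(np.arctan2(r[1,0],r[0,0])),robot.get_obs()["grip_width"])
print(robot.hand_in())
```

```text
72.00965274954788 0.015922652683840317
the job is handed in; nothing more can be done
None
```

I did all the steps in order and handed the job in at about 23 s, still holding the dial at the red mark.

- **Scan:** I held the scanner square-on about 10 cm from the ticket for about 2.9 s. The arm was within about 1.5 mm and 0.1° of the planned pose, and the bars appeared within 1 px of where I predicted them.
- **Dock:** I set the scanner down with about 6 N of contact and let go. The pictures afterwards show it standing upright inside the dock. The outline check on the handle read about 9 mm off because the side of the handle was in view, so I relied on the pictures.
- **Dial:** My last reading had the gripper turned 72.0° from the measured rest direction. It still held the bar at 15.9 mm with a 40 N grip and did not go past that angle. The camera put the red mark about 1.7° further on. I put that down to a likely error of about 1 mm in locating the dial's axis and did not correct for it. I never measured the dial's own angle directly.
- **Other things:** I touched nothing else on the bench, and the wrist forces I read stayed under about 6 N.

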